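# Rack the star tile for curing

### The job

Three finished cement tiles stand upright in wooden stands. Take the cream one with the dark star and lower it gently (do not drop it) into the empty slot of the curing rack, the one with the yellow strip, until it stands fully home and upright on the strip; let go, and leave the other two tiles in their stands where they are.

Things in the scene. Friction and masses are not known exactly. Their poses are not given: they have to be found in the camera images.
- star_tile_mid (a point): Centre of the star tile: cream, 120 x 120 x 15 mm, about 0.5 kg, dark grey eight-petalled star on its +x face. It stands on edge: x is its thickness, y its width, z up; top edge 60 mm above this point. Its foot is 12 mm above the table in a wooden stand (74 mm along x, 135 mm along y) with rails 22 mm apart reaching 36 mm above the table; the upper 96 mm is free; it lifts straight up.
- slot (a point): Floor of the empty slot of the fixed rack: centre of the yellow strip's top, 16 mm above the table. x across the slot, y along it, z up. Inside 25 x 150 mm, upright walls 40 mm high, then lips flaring to a 48 mm mouth; rack top 59 mm above this point. A tile fully home has its centre 60 mm above it, either face in front. Slots lie 75 mm apart along x; the others hold tiles, tops 116 mm above it.
- blue_tile_mid (a point): Centre of a blue tile with a white cross, in a stand: same size, axes and kind of stand as the star tile. To be left alone.
- red_tile_mid (a point): Centre of a brick-red tile with a cream diamond, in a stand: same size, axes and kind of stand as the star tile. To be left alone.
Mind the look-alikes: they are no part of the job. Leave any purple look-alike of the part that bears star_tile_mid alone.

How it is judged:
At the end, for the whole second after the job is handed in: The star tile stands at rest in the slot with the yellow strip: its centre within 28 mm of the slot's centre seen from above and 50 to 66 mm above the strip, its height axis within 17 degrees of vertical (horizontal distance between star_tile_mid and slot below 0.028 m and z of star_tile_mid in the frame of slot between 0.05 and 0.066 m and angle between star_tile_mid's own z axis and vertical below 0.3 rad and linear speed of star_tile below 0.02 m/s); the robot touches nothing.
It fails at once if The star tile is dropped or slammed into the rack (faster than 0.7 m/s over the slot) (linear speed of star_tile above 0.7 m/s and horizontal distance between star_tile_mid and slot below 0.03 m and z of star_tile_mid in the frame of slot below 0.13 m).
It fails at once if The blue tile is moved by more than 25 mm (distance of blue_tile_mid from where it was at the start of the episode above 0.025 m).
It fails at once if The red tile is moved by more than 25 mm (distance of red_tile_mid from where it was at the start of the episode above 0.025 m).
It also fails if it takes over 42 s, if anything falls off the work surface, if the arm or the gripper's body presses on something with over 40 N, if the wrist force passes 120 N, or if a joint passes its speed limit or range.

### The arm

A 7-joint arm with a two-finger parallel gripper is mounted at the origin on the work surface. World frame = base frame: x ahead of the robot, y to its left, z up, the work surface at z = 0. Lengths are in m, angles in rad, forces in N, time in s.
With the tool pointing down it reaches from about 0.4 to 0.85 m from the base axis. Payload 10.4 kg.
Tool frame: the origin (TCP) lies midway between the tips of the shut fingers; the grasp point (between the pads) lies 19 mm behind it (manip.pinch_z is the distance from the TCP to the grasp point, in m); y points along the fingers, x is the direction in which the jaws open and shut, and the axes are right-handed (so a half turn about y gives the same grasp; the last joint's range is limited). The gripper opens to 85 mm and grips with 20 to 120 N. Pads are 22 mm wide; open, the fingers measure 114 mm over their backs; the gripper's body (76 mm by 85 mm) begins 54 mm behind the grasp point. The pads swing forward as they close: fully open they stand 13 mm farther back than shut.
Start: joints at [1.089, 0.332, -0.065, 1.46, 0.022, 1.35, -0.088], TCP at [0.277, -0.56, 0.231] pointing down, gripper open.
Joint ranges: [-2.6, 2.6], [-0.5, 2.12], [-1.47, 1.34], [0.16, 2.42], [-1.27, 4.41], [0.06, 2.06], [-2.6, 2.6]. Speed limits (rad/s): [2.22, 2.22, 2.79, 2.79, 3.14, 3.14, 3.14].

### API

Orientations are given as a unit quaternion [x, y, z, w].
In Python, from workcell import manip gives the robot as it stands.
- The arm moves only by the shell command python3 -m pendant 'ROWS' [OPENING] [FORCE]. ROWS is a JSON object of lists of equal length, an entry for each row: "offset": the shift along the tool's x, y, z scaled (see below), a list of three; "turn": the turn, a rotation vector about the tool's x, y, z scaled (see below), a list of three. A call has 1 to 12 rows; each row is the pose to reach, as a shift and turn from the pose measured when the call began, along the tool's axes at that moment; what a row does not reach only later rows make up. The controller multiplies each number of a shift by 200 mm and each number of a turn by 45 degrees. A row lasts 1/8 s, in which the tool goes at most 62.5 mm and 10.7 degrees, less where a joint would pass 70% of its speed; a pose out of reach is approached as far as the arm can. A call with a number of a shift or a turn outside -1 to 1 is refused whole. A call with a gripper value outside its range is refused whole. OPENING is the opening in per cent of the stroke, from 0 (shut) to 100 (fully open), set as the call begins (- or left out, the last holds). The fingers move at their own pace and stop on an object; FORCE is the grip in N (left out, the last holds). Time passes only in rows, so rows that repeat a pose let the fingers close. It gives the time, the measured TCP pose, the force and the opening at its end, in the units of the state.
- manip.get_obs(): the state, without advancing time (a new reading comes with each control period).
- manip.camera(name): name is "scene" or "top"; returns (picture, depth): 384x512x3 uint8, red, green, blue; 384x512 float32, m along the optical axis (not along the pixel's ray), 0 where there is no reading.
- manip.camera_model(name): a dict with "intrinsics" (3x3 intrinsics, pixels), "k1" (the pictures are not rectified: a ray, as slopes to the right and down, at radius r is drawn at 1 + k1 r^2 times it, then the intrinsics apply), "R" (3x3) and "t" (3): a world point X has camera coordinates R X + t. Camera axes: x right, y down, z forward; pixel columns grow to the right and rows downward; lengths in m; the calibration is good to about 2 mm. A picture is of the moment at which its call begins. camera_model takes no time and is no camera call.
- manip.hand_in(): hands the job in, once; it reports no verdict.
The state is a dict: "clock": time; "joint_pos": joint angles; "joint_velocities": joint speeds; "tau": joint torques, N m; "position": TCP position; "ee_rot": TCP orientation; "ft_force": force on the tool from outside, world axes, zero at the start; "torque": the same for the moment, N m; "grip_width": opening from 0.0 (shut) to 1.0 (fully open).
Only numpy, scipy, OpenCV 4.12 (cv2) and the standard library are available. Lean on these libraries where they do the work, as an engineer would, in place of code of your own. Each camera call takes 0.05 s, during which the arm holds its last target. There are 200 camera calls.

## Working session

There is one attempt and no reset: what is moved stays moved. The work goes in short steps, Python scripts to look and compute and a shell command to move; the robot and the scene stay as the last step left them, time stands still between calls to the robot, and variables do not carry over. Pictures are saved under pics/ and viewed, about 8 in all and at most 12, crops included, and the job is handed in when it is done.

```bash
ls; mkdir -p pics; cat > h.py <<'E'
from workcell import manip
import numpy as np, cv2
def snap(n):
    p,d=manip.camera(n); return p,d,manip.camera_model(n)
def pts(d,m):
    h,w=d.shape; K=np.array(m["intrinsics"],float); 
    uv=np.stack(np.meshgrid(np.arange(w),np.arange(h)),-1).reshape(-1,1,2).astype(np.float64)
    s=cv2.undistortPoints(uv,K,np.array([m["k1"],0,0,0,0.])).reshape(h,w,2)
    c=np.dstack([s*d[...,None],d])
    return (c-np.array(m["t"]))@np.array(m["R"])
def save(f,p,s=1.5):
    cv2.imwrite(f,cv2.resize(p[...,::-1],None,fx=s,fy=s,interpolation=cv2.INTER_CUBIC))
E
python3 - <<'E'
from h import *
print({k:np.round(v,3) for k,v in manip.get_obs().items()}, manip.pinch_z)
for n in("scene","top"):
    p,d,m=snap(n); save(f"pics/{n}0.png",p); np.savez(n+"0.npz",p=p,X=pts(d,m),d=d); print({k:np.round(v,3) for k,v in m.items()})
E
```

```text
pics
{'clock': np.float64(0.0), 'joint_pos': array([ 1.089,  0.333, -0.065,  1.461,  0.022,  1.35 , -0.089]), 'joint_velocities': array([-0.003,  0.   , -0.001,  0.003,  0.   , -0.   ,  0.001]), 'tau': array([-0.0000e+00, -6.2545e+01,  4.9000e-02, -3.9160e+01,  1.6000e-02,
        1.0000e-02, -0.0000e+00]), 'position': array([ 0.277, -0.56 ,  0.231]), 'ee_rot': array([-0.6  ,  0.374, -0.373,  0.601]), 'ft_force': array([ 0.253, -0.174,  0.21 ]), 'torque': array([-0.032, -0.045, -0.03 ]), 'grip_width': np.float64(0.999)} 0.0187
{'intrinsics': array([[438.651,   0.   , 248.988],
       [  0.   , 438.651, 179.693],
       [  0.   ,   0.   ,   1.   ]]), 'k1': np.float64(0.027), 'R': array([[-0.237,  0.972,  0.008],
       [ 0.82 ,  0.204, -0.535],
       [-0.521, -0.12 , -0.845]]), 't': array([ 0.179, -0.409,  1.341])}
{'intrinsics': array([[400.486,   0.   , 253.94 ],
       [  0.   , 400.486, 191.348],
       [  0.   ,   0.   ,   1.   ]]), 'k1': np.float64(-0.088), 'R': array([[-0.011, -1.   , -0.029],
       [-0.987,  0.016, -0.161],
       [ 0.161,  0.027, -0.987]]), 't': array([-0.008,  0.559,  0.873])}
```

View pics/scene0.png

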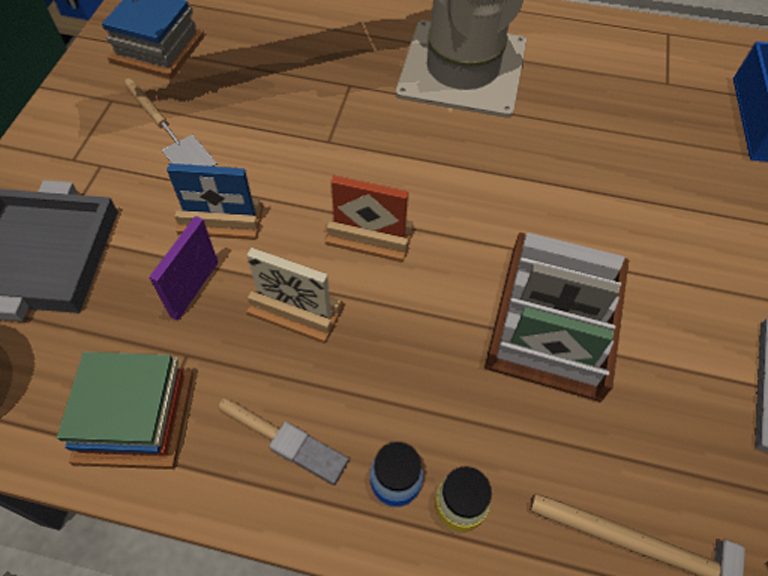

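View pics/top0.png

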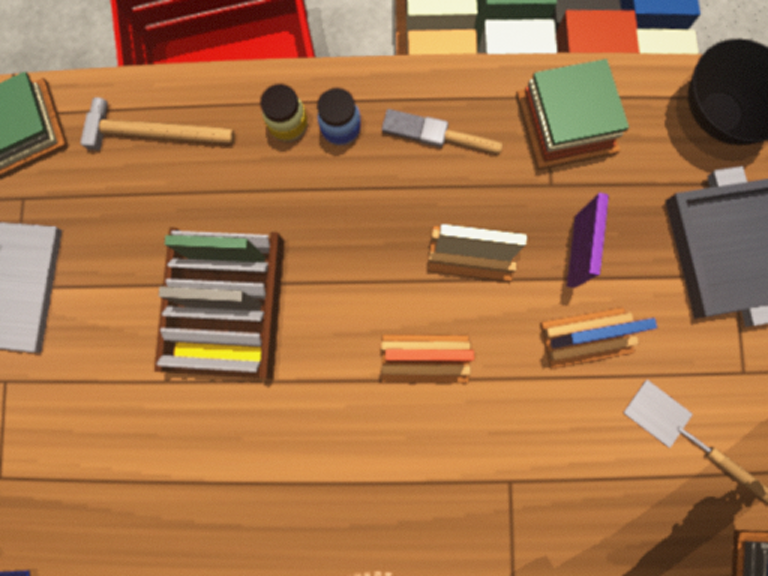

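The scene picture (×1.5) shows the cream star tile at about (288,285) in its stand, with blue at (212,193), red at (370,210) and a purple look-alike with no stand at (185,268). In the top picture, cream is at (480,240), the rack at (220,305), and the yellow strip at (217,352) in the slot nearest the robot. I'll measure these and crop the star tile to confirm it.

```bash
python3 - <<'E'
from h import *
S=np.load("scene0.npz");T=np.load("top0.npz")
save("pics/crop1.png",np.hstack([S['p'][100:230,90:290],T['p'][120:250,90:290]]),2)
def rect(P,name):
    (c,s,a)=cv2.minAreaRect(P[:,:2].astype(np.float32)*1000); b=cv2.boxPoints((c,s,a))
    e=max([b[1]-b[0],b[2]-b[1]],key=np.linalg.norm); ang=np.degrees(np.arctan2(e[1],e[0]))
    print(name,len(P),"c",np.round(c,1),"size",np.round(s,1),"long axis deg",round(float(ang),1),"z",np.round(np.percentile(P[:,2],[5,50,95])*1000,1),"med",np.round(np.median(P[:,:2],0)*1000,1))
for nm,D in(("top",T),("scene",S)):
    X=D['X'];p=D['p'].astype(int);hsv=cv2.cvtColor(D['p'],cv2.COLOR_RGB2HSV)
    ok=(D['d']>0)
    tops=ok&(X[...,2]>.118)&(X[...,2]<.145)&(X[...,0]>.3)&(X[...,0]<.75)
    n,l,st,cc=cv2.connectedComponentsWithStats(tops.astype(np.uint8))
    for i in range(1,n):
        if st[i,4]>25:
            k=l==i; rect(X[k],f"{nm} top px{np.round(cc[i]*1.5)} rgb{np.median(p[k],0)}")
    y=ok&(hsv[...,0]>22)&(hsv[...,0]<34)&(hsv[...,1]>180)&(hsv[...,2]>120)
    n,l,st,cc=cv2.connectedComponentsWithStats(y.astype(np.uint8))
    for i in range(1,n):
        if st[i,4]>40: rect(X[l==i],f"{nm} yellow px{np.round(cc[i]*1.5)}")
E
```

```text
top top px[598. 234.] rgb[173.  85. 200.] 387 c [ 619.8 -328.3] size [ 16.7 119.2] long axis deg -9.8 z [119.  121.7 124.1] med [ 616.  -327.6]
top top px[482. 235.] rgb[243. 243. 233.] 501 c [ 617.4 -160.8] size [120.4  16.8] long axis deg 82.1 z [121.8 133.3 136. ] med [ 616.  -161.2]
top top px[206. 242.] rgb[119. 151. 109.] 467 c [615.3 231.4] size [121.2  16. ] long axis deg 86.0 z [122.6 133.6 136.2] med [613.4 230. ]
top top px[201. 294.] rgb[179. 164. 145.] 455 c [539.9 236.8] size [122.7  15.6] long axis deg 86.1 z [122.9 133.3 135.8] med [538.8 234.4]
top top px[613. 330.] rgb[ 86. 122. 180.] 419 c [ 480.8 -335.2] size [ 15.2 121.1] long axis deg -81.0 z [130.4 133.5 135.8] med [ 480.1 -337.1]
top top px[429. 355.] rgb[241. 125.  79.] 467 c [450.9 -82.2] size [118.1  14.4] long axis deg 89.1 z [130.4 133.4 135.8] med [451.  -82.2]
top yellow px[218. 352.] 383 c [465.8 244.4] size [140.   18.6] long axis deg 86.1 z [15.  17.7 20.6] med [463.9 241.5]
scene top px[206. 172.] rgb[ 41.  79. 120.] 441 c [ 478.1 -337.4] size [ 19.6 120.9] long axis deg -80.3 z [119.5 130.4 133.5] med [ 481.4 -336.1]
scene top px[368. 189.] rgb[152.  68.  42.] 445 c [451.1 -83.6] size [119.3  19.4] long axis deg 88.1 z [120.1 130.5 133.7] med [454.7 -82.9]
scene top px[175. 248.] rgb[110.  52. 133.] 294 c [ 618.5 -328.5] size [ 16.9 119.9] long axis deg -10.1 z [118.3 119.8 122.3] med [ 621.  -329.3]
scene top px[286. 267.] rgb[191. 180. 154.] 503 c [ 616.1 -162.3] size [120.   17.8] long axis deg 81.5 z [119.7 131.  133.8] med [ 618.7 -161.3]
scene top px[575. 279.] rgb[128. 121. 110.] 553 c [539.  236.2] size [119.4  18.5] long axis deg 85.6 z [119.9 130.9 134. ] med [542.1 235.5]
scene top px[567. 325.] rgb[ 86. 111.  85.] 590 c [613.3 231.4] size [119.1  17.8] long axis deg 86.0 z [119.9 131.1 133.8] med [616.5 232.3]
```

View pics/crop1.png

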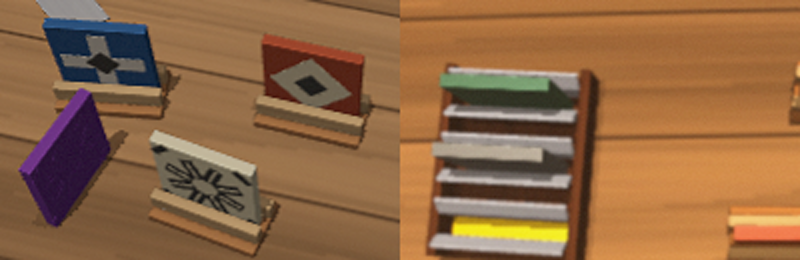

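The crop confirms the target. The cream tile with the dark eight-petalled star is the only one that fits: purple is plain and unstanded, blue has a cross, and red has a diamond. Next I'll refine the slot centre from the lips and work out the first move.

```bash
cat >> h.py <<'E'
from scipy.spatial.transform import Rotation as Ro
def goto(pos,ang):
    """tool y down, tool x at world angle ang deg (mod 180); prints scaled offset, turn"""
    o=manip.get_obs(); R=Ro.from_quat(o["ee_rot"]); best=None
    for a in (ang,ang+180):
        x=np.array([np.cos(np.radians(a)),np.sin(np.radians(a)),0]); y=np.array([0,0,-1.]); 
        G=Ro.from_matrix(np.c_[x,y,np.cross(x,y)]); rv=(R.inv()*G).as_rotvec(degrees=True)
        if best is None or np.linalg.norm(rv)<np.linalg.norm(best): best=rv
    off=R.inv().apply(np.array(pos)-o["position"])/.2
    print("pos",np.round(o["position"],4),"F",np.round(o["ft_force"],1),"w",round(float(o["grip_width"]),3),"offset",np.round(off,3),"turn",np.round(best/45,3))
    print(np.round(R.as_matrix(),3).tolist())
E
python3 - <<'E'
from h import *
th=np.radians(-4); u=np.array([np.cos(th),np.sin(th)]); v=np.array([-u[1],u[0]])
for n in("top","scene"):
    D=np.load(n+"0.npz"); X=D['X']; q=X[...,:2]-np.array([.465,.242])
    a=q@u*1000; b=q@v*1000; z=X[...,2]*1000
    print(n)
    for k in range(-50,202,4):
        m=(a>=k)&(a<k+4)&(abs(b)<40)&(D['d']>0)
        if m.sum(): print(k+2,np.round(np.percentile(z[m],[5,50,95])),end='; ')
    print()
    k=(abs(a)<200)&(abs(b)<120)&(z>40)&(z<85)&(D['d']>0)
    print("rack extents a",np.percentile(a[k],[.5,99.5]),"b",np.percentile(b[k],[.5,99.5]))
goto([.6165,-.1615,.25],-8.2)
E
```

```text
top
-48 [-1.  2.  4.]; -44 [-2.  2.  4.]; -40 [-0.  2.  5.]; -36 [-0.  9. 16.]; -32 [12. 14. 17.]; -28 [11. 14. 17.]; -24 [15. 74. 78.]; -20 [69. 72. 76.]; -16 [62. 66. 70.]; -12 [17. 61. 64.]; -8 [15. 18. 21.]; -4 [15. 18. 20.]; 0 [15. 18. 20.]; 4 [15. 17. 21.]; 8 [15. 18. 21.]; 12 [13. 37. 62.]; 16 [60. 64. 67.]; 20 [66. 69. 74.]; 24 [71. 75. 78.]; 28 [71. 74. 76.]; 32 [12. 13. 16.]; 36 [11. 13. 16.]; 40 [11. 13. 17.]; 44 [12. 14. 17.]; 48 [11. 15. 77.]; 52 [12. 71. 77.]; 56 [66. 69. 72.]; 60 [58. 63. 66.]; 64 [57. 59. 62.]; 68 [ 25.  92. 134.]; 72 [132. 133. 136.]; 76 [132. 134. 136.]; 80 [132. 133. 136.]; 84 [131. 133. 136.]; 92 [65. 67. 70.]; 96 [66. 71. 75.]; 100 [72. 76. 79.]; 104 [72. 74. 76.]; 112 [11. 14. 17.]; 116 [12. 14. 16.]; 120 [11. 14. 17.]; 124 [12. 18. 78.]; 128 [11. 17. 76.]; 132 [12. 22. 70.]; 136 [59. 62. 65.]; 140 [56. 57. 58.]; 144 [ 41.  95. 135.]; 148 [132. 134. 137.]; 152 [132. 134. 137.]; 156 [132. 134. 136.]; 160 [131. 133. 133.]; 172 [71. 74. 77.]; 176 [73. 76. 78.]; 180 [72. 73. 75.]; 196 [1. 3. 4.]; 200 [-0.  2.  4.]; 
rack extents a [-33.7630939  183.
[... 288 characters left out ...]
  97. 131.]; 84 [ 58.  85. 128.]; 88 [49. 54. 61.]; 92 [52. 55. 67.]; 96 [70. 72. 74.]; 100 [71. 73. 76.]; 140 [129. 131. 132.]; 144 [130. 132. 134.]; 148 [130. 132. 134.]; 152 [ 84. 131. 134.]; 156 [ 54.  94. 130.]; 160 [ 56.  58. 103.]; 164 [12. 34. 63.]; 168 [11. 30. 56.]; 172 [10. 14. 76.]; 176 [10. 14. 76.]; 180 [10. 13. 15.]; 184 [-1.  8. 14.]; 188 [-2.  0. 13.]; 192 [-2.  0.  3.]; 196 [-2.  0.  3.]; 200 [-2.  1.  3.]; 
rack extents a [-31.18599142 185.66954321] b [-86.76402271  85.08873929]
pos [ 0.2767 -0.5601  0.2306] F [-0.3 -0.5 -0.4] w 0.998 offset [-1.034 -0.096  2.406] turn [-1.000e-03 -1.234e+00 -2.000e-03]
[[0.443, -0.001, 0.897], [-0.897, 0.001, 0.443], [-0.001, -1.0, -0.0]]
```

```bash
python3 -m pendant '{"offset":[[-0.43,-0.1,1],[-0.43,-0.1,1],[-0.43,-0.1,1],[-0.43,-0.1,1],[-0.43,-0.1,1]],"turn":[[0,-0.6,0],[0,-0.6,0],[0,-0.6,0],[0,-0.6,0],[0,-0.6,0]]}' 100 40
python3 -c "
from h import *
goto([.6165,-.1615,.25],-8.2)"
```

```text
clock: 0.72
position: [0.42, -0.3918, 0.2507]
ee_rot: [-0.671, 0.221, -0.221, 0.672]
ft_force: [-0.4, -0.5, -0.2]
grip_width: 1.0
pos [ 0.42   -0.3918  0.2507] F [-0.4 -0.5 -0.2] w 1.0 offset [0.107 0.006 1.51 ] turn [-0.002 -0.627 -0.001]
[[0.805, -0.0, 0.594], [-0.594, 0.002, 0.805], [-0.001, -1.0, 0.001]]
```

```bash
python3 -m pendant '{"offset":[[0.07,0,1],[0.07,0,1],[0.07,0,1],[0.07,0,1],[0.07,0,1]],"turn":[[0,-0.63,0],[0,-0.63,0],[0,-0.63,0],[0,-0.63,0],[0,-0.63,0]]}'
python3 -c "
from h import *
goto([.6165,-.1615,.18],-8.2)"
```

```text
clock: 1.35
position: [0.5499, -0.2394, 0.2505]
ee_rot: [-0.705, 0.05, -0.049, 0.706]
ft_force: [-0.5, -0.7, 0.4]
grip_width: 0.999
pos [ 0.5499 -0.2394  0.2505] F [-0.5 -0.7  0.4] w 0.999 offset [0.276 0.353 0.432] turn [-0.002  0.003 -0.002]
[[0.99, -0.001, 0.141], [-0.141, 0.002, 0.99], [-0.001, -1.0, 0.002]]
```

```bash
python3 -m pendant '{"offset":[[0.276,0.1,0.432],[0.276,0.2,0.432],[0.276,0.3,0.432],[0.276,0.3,0.432],[0.276,0.3,0.432]],"turn":[[0,0,0],[0,0,0],[0,0,0],[0,0,0],[0,0,0]]}'
python3 - <<'E'
from h import *
goto([.6165,-.1615,.088],-8.2)
p,d,m=snap("scene"); q,e,m2=snap("top")
save("pics/a1.png",np.hstack([p[120:270,130:280],q[100:250,240:390]]),2.6)
E
```

```text
clock: 1.98
position: [0.6161, -0.1643, 0.1916]
ee_rot: [-0.705, 0.051, -0.051, 0.705]
ft_force: [0.5, 0.4, -0.3]
grip_width: 1.001
pos [ 0.6161 -0.1643  0.1916] F [ 0.5  0.4 -0.3] w 1.001 offset [0.    0.518 0.014] turn [-0.001 -0.002 -0.   ]
[[0.99, -0.0, 0.144], [-0.144, 0.001, 0.99], [-0.0, -1.0, 0.001]]
```

View pics/a1.png

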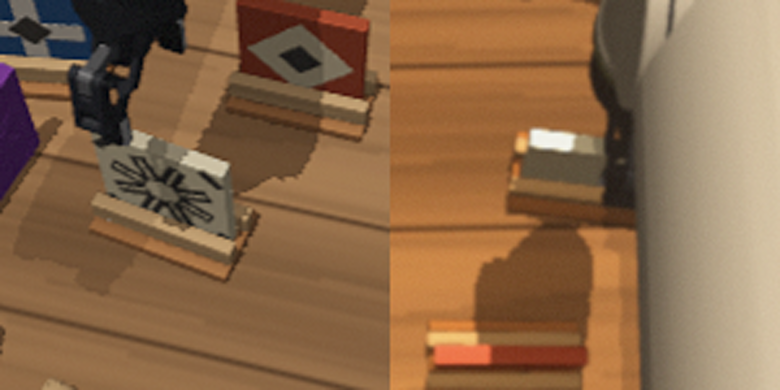

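The crop shows the near finger at the left end of the star tile's top edge, not its middle. I'll project the TCP and finger positions into both views and compare them with the depth before descending.

```bash
python3 - <<'E'
from h import *
o=manip.get_obs(); R=Ro.from_quat(o["ee_rot"]).as_matrix(); P=o["position"]
for n in("scene","top"):
    p,d,m=snap(n); X=pts(d,m); np.savez(n+"1.npz",p=p,X=X,d=d)
    K=np.array(m["intrinsics"])
    for nm,w in (("tcp",P),("+x finger",P+R[:,0]*.05),("-x finger",P-R[:,0]*.05),("tile top c",[.6165,-.1615,.132])):
        px=cv2.projectPoints(np.array([w],float),cv2.Rodrigues(np.array(m["R"]))[0],np.array(m["t"],float),K,np.array([m["k1"],0,0,0,0.]))[0].ravel()
        off=(130,120) if n=="scene" else (240,100)
        print(n,nm,"crop px",np.round((px-off)*2.6))
    k=(d>0)&(X[...,2]>.15)&(X[...,2]<.24)&(abs(X[...,0]-.62)<.12)&(abs(X[...,1]+.18)<.15)
    q=X[k]; 
    for z0 in(.16,.18,.2,.22):
        s=q[(q[:,2]>=z0)&(q[:,2]<z0+.02)]
        if len(s): print(n,z0,len(s),np.round(s.min(0),3),np.round(s.max(0),3),np.round(np.median(s,0),3))
E
```

```text
scene tcp crop px [147. 104.]
scene +x finger crop px [118. 155.]
scene -x finger crop px [175.  56.]
scene tile top c crop px [158. 146.]
scene 0.2 79 [ 0.568 -0.178  0.205] [ 0.671 -0.146  0.219] [ 0.574 -0.16   0.215]
scene 0.22 108 [ 0.568 -0.177  0.22 ] [ 0.672 -0.145  0.24 ] [ 0.575 -0.159  0.229]
top tcp crop px [226. 128.]
top +x finger crop px [233.  64.]
top -x finger crop px [219. 192.]
top tile top c crop px [213. 147.]
top 0.2 5 [ 0.569 -0.147  0.206] [ 0.575 -0.144  0.22 ] [ 0.57  -0.146  0.216]
top 0.22 5 [ 0.568 -0.147  0.222] [ 0.572 -0.144  0.231] [ 0.57  -0.144  0.222]
```

By depth, the fingers span x 0.568–0.671 and y −0.178 to −0.145, so they straddle the tile centrally and the shift was only perspective. I'm descending and closing.

```bash
python3 -m pendant '{"offset":[[0,0.15,0.01],[0,0.3,0.01],[0,0.42,0.01],[0,0.5,0.01],[0,0.515,0.01],[0,0.515,0.01],[0,0.515,0.01]],"turn":[[0,0,0],[0,0,0],[0,0,0],[0,0,0],[0,0,0],[0,0,0],[0,0,0]]}'
python3 -m pendant '{"offset":[[0,0,0],[0,0,0],[0,0,0],[0,0,0],[0,0,0],[0,0,0],[0,0,0],[0,0,0],[0,0,0],[0,0,0]],"turn":[[0,0,0],[0,0,0],[0,0,0],[0,0,0],[0,0,0],[0,0,0],[0,0,0],[0,0,0],[0,0,0],[0,0,0]]}' 0 60
```

```text
clock: 3.05
position: [0.6176, -0.1605, 0.0897]
ee_rot: [-0.705, 0.05, -0.051, 0.706]
ft_force: [-0.2, -0.8, 0.5]
grip_width: 0.998
clock: 4.3
position: [0.6177, -0.1606, 0.0899]
ee_rot: [-0.705, 0.05, -0.051, 0.706]
ft_force: [-1.3, 0.1, 3.0]
grip_width: 0.166
```

The fingers stopped on the tile at about 15 mm. I'm lifting straight up.

```bash
python3 -m pendant '{"offset":[[0,-0.05,0],[0,-0.15,0],[0,-0.27,0],[0,-0.4,0],[0,-0.53,0],[0,-0.66,0],[0,-0.77,0],[0,-0.83,0],[0,-0.85,0],[0,-0.85,0]],"turn":[[0,0,0],[0,0,0],[0,0,0],[0,0,0],[0,0,0],[0,0,0],[0,0,0],[0,0,0],[0,0,0],[0,0,0]]}'
python3 - <<'E'
from h import *
goto([.465,.241,.26],-4)
p,d,m=snap("scene"); X=pts(d,m); save("pics/b1.png",p[60:300,100:420],2)
E
```

```text
clock: 5.55
position: [0.6171, -0.1606, 0.2594]
ee_rot: [-0.705, 0.05, -0.051, 0.706]
ft_force: [-0.1, 0.3, -3.8]
grip_width: 0.163
pos [ 0.6171 -0.1606  0.2594] F [-0.1  0.3 -3.8] w 0.163 offset [-1.038 -0.002  1.88 ] turn [-0.001 -0.093  0.002]
[[0.99, 0.001, 0.142], [-0.142, 0.001, 0.99], [0.001, -1.0, 0.001]]
```

View pics/b1.png

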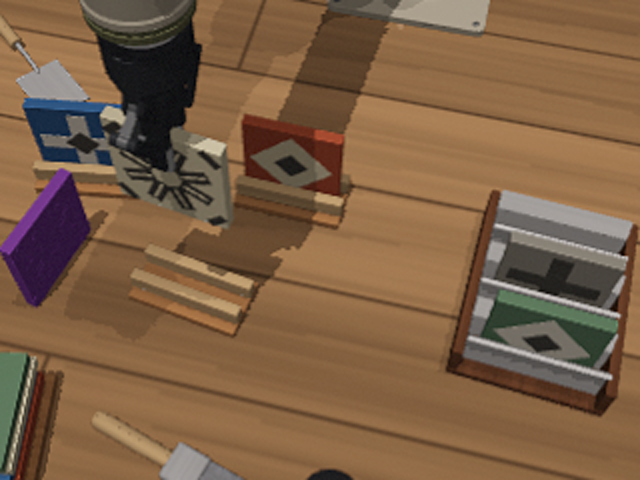

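The tile (crop ≈(170,165)) hangs upright in the jaws and its stand is empty. Red and blue are undisturbed. I'm carrying it over in two legs.

```bash
python3 -m pendant '{"offset":[[-0.03,0,0.06],[-0.1,0,0.18],[-0.19,0,0.34],[-0.28,0,0.5],[-0.37,0,0.66],[-0.45,0,0.82],[-0.52,0,0.94],[-0.55,0,1.0],[-0.55,0,1.0]],"turn":[[0,-0.01,0],[0,-0.02,0],[0,-0.03,0],[0,-0.04,0],[0,-0.05,0],[0,-0.05,0],[0,-0.05,0],[0,-0.05,0],[0,-0.05,0]]}'
python3 -c "
from h import *
goto([.465,.241,.26],-4)"
```

```text
clock: 6.72
position: [0.5362, 0.0537, 0.2591]
ee_rot: [-0.706, 0.036, -0.036, 0.707]
ft_force: [0.1, 0.9, -3.8]
grip_width: 0.168
pos [0.5362 0.0537 0.2591] F [ 0.1  0.9 -3.8] w 0.168 offset [-0.449 -0.004  0.896] turn [-0.001 -0.04   0.001]
[[0.995, 0.001, 0.101], [-0.101, 0.001, 0.995], [0.001, -1.0, 0.001]]
```

```bash
python3 -m pendant '{"offset":[[-0.03,0,0.06],[-0.09,0,0.18],[-0.17,0,0.34],[-0.25,0,0.5],[-0.33,0,0.66],[-0.4,0,0.8],[-0.44,0,0.88],[-0.45,0,0.896],[-0.45,0,0.896],[-0.45,0,0.896]],"turn":[[0,-0.01,0],[0,-0.02,0],[0,-0.03,0],[0,-0.04,0],[0,-0.04,0],[0,-0.04,0],[0,-0.04,0],[0,-0.04,0],[0,-0.04,0],[0,-0.04,0]]}'
python3 - <<'E'
from h import *
goto([.465,.241,.12],-4)
for n in("scene","top"):
    p,d,m=snap(n); X=pts(d,m); q=X.reshape(-1,3)[d.ravel()>0]
    c=q[:,:2]-[.465,.241]; th=np.radians(-4); u=np.array([np.cos(th),np.sin(th)]); v=np.array([-u[1],u[0]])
    a=c@u*1000;b=c@v*1000;z=q[:,2]*1000
    for z0 in range(140,320,15):
        k=(abs(a)<45)&(abs(b)<100)&(z>z0)&(z<z0+15)
        if k.sum()>5: print(n,z0,k.sum(),"a",np.round(np.percentile(a[k],[1,50,99])),"b",np.round(np.percentile(b[k],[1,99])))
    save(f"pics/c_{n}.png",p[20:300,60:440] if n=="scene" else p[100:300,50:300],1.8)
E
```

```text
clock: 7.98
position: [0.4654, 0.24, 0.2591]
ee_rot: [-0.706, 0.025, -0.026, 0.707]
ft_force: [0.5, 0.6, -4.1]
grip_width: 0.166
pos [0.4654 0.24   0.2591] F [ 0.5  0.6 -4.1] w 0.166 offset [-0.003  0.695  0.005] turn [-0.001 -0.003  0.001]
[[0.997, 0.001, 0.072], [-0.072, 0.001, 0.997], [0.001, -1.0, 0.001]]
scene 170 56 a [-1.  6.  8.] b [-61.  54.]
scene 185 292 a [4. 6. 9.] b [-62.  56.]
scene 200 293 a [4. 7. 9.] b [-62.  55.]
scene 215 313 a [ 4.  7. 10.] b [-62.  55.]
scene 230 339 a [4. 7. 9.] b [-62.  55.]
scene 245 311 a [ 3.  7. 10.] b [-62.  55.]
scene 260 344 a [ 4.  7. 20.] b [-62.  56.]
scene 275 337 a [ 4.  7. 21.] b [-62.  57.]
scene 290 461 a [-8.  5. 13.] b [-62.  57.]
scene 305 59 a [12. 37. 44.] b [-14.  10.]
top 185 32 a [-8. -5.  6.] b [-62.  15.]
top 200 29 a [-7. -3.  8.] b [-62.   2.]
top 215 27 a [-7. -5.  6.] b [-62. -13.]
top 230 33 a [-8. -3.  7.] b [-62.  -2.]
top 245 32 a [-7. -3.  7.] b [-62. -11.]
top 260 55 a [-17.  -2.  19.] b [-62.  -6.]
top 275 74 a [-19.  -5.  21.] b [-62.  -6.]
top 290 377 a [-20.   1.  14.] b [-63.   1.]
top 305 272 a [-41. -12.  40.] b [-40.   7.]
```

View pics/c_scene.png

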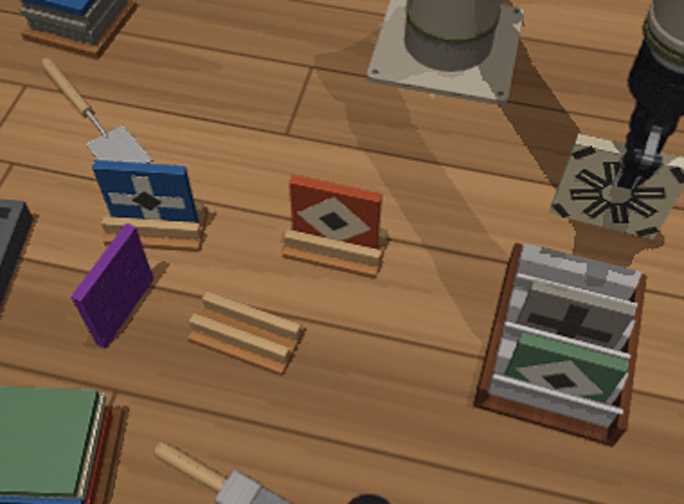

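The tile's front face is 7 mm ahead of the slot's centre plane and its back face 7 mm behind, so it is centred. It is about 3 mm off along the slot, vertical, and its foot is near z 0.18. I'm lowering it to about 15 mm above the strip.

```bash
python3 -m pendant '{"offset":[[0,0.05,0.01],[0,0.15,0.01],[0,0.26,0.01],[0,0.36,0.01],[0,0.44,0.01],[0,0.51,0.01],[0,0.57,0.01],[0,0.63,0.01],[0,0.68,0.01],[0,0.73,0.01],[0,0.75,0.01],[0,0.75,0.01]],"turn":[[0,0,0],[0,0,0],[0,0,0],[0,0,0],[0,0,0],[0,0,0],[0,0,0],[0,0,0],[0,0,0],[0,0,0],[0,0,0],[0,0,0]]}'
python3 -c "
from h import *
goto([.465,.242,.0935],-4)"
```

```text
clock: 9.57
position: [0.4655, 0.2423, 0.109]
ee_rot: [-0.706, 0.025, -0.026, 0.707]
ft_force: [-0.2, -0.6, -4.0]
grip_width: 0.163
pos [0.4655 0.2423 0.109 ] F [-0.2 -0.6 -4. ] w 0.163 offset [-0.002  0.078 -0.002] turn [-0.001 -0.002  0.001]
[[0.997, 0.001, 0.072], [-0.072, 0.001, 0.997], [0.001, -1.0, 0.001]]
```

```bash
python3 -m pendant '{"offset":[[0,0.02,0],[0,0.04,0],[0,0.055,0],[0,0.065,0],[0,0.07,0],[0,0.07,0]],"turn":[[0,0,0],[0,0,0],[0,0,0],[0,0,0],[0,0,0],[0,0,0]]}'
```

```text
clock: 10.32
position: [0.4655, 0.2424, 0.095]
ee_rot: [-0.706, 0.025, -0.025, 0.707]
ft_force: [0.5, 0.0, -3.6]
grip_width: 0.168
```

No contact yet, so I'm lowering in 1 mm rows.

```bash
python3 -m pendant '{"offset":[[0,0.005,0],[0,0.01,0],[0,0.01,0]],"turn":[[0,0,0],[0,0,0],[0,0,0]]}'
python3 -m pendant '{"offset":[[0,0.005,0],[0,0.005,0]],"turn":[[0,0,0],[0,0,0]]}'
```

```text
clock: 10.7
position: [0.4657, 0.2424, 0.0938]
ee_rot: [-0.706, 0.025, -0.026, 0.707]
ft_force: [-3.3, -3.2, 5.2]
grip_width: 0.166
clock: 10.95
position: [0.4658, 0.2424, 0.0938]
ee_rot: [0.707, -0.025, 0.026, -0.707]
ft_force: [-5.0, -3.6, 10.0]
grip_width: 0.166
```

Contact came at TCP z 0.0938 against 0.0935 expected, with +10 N upward, so the tile is on the strip. I'm opening partway and checking before I retreat.

```bash
python3 -m pendant '{"offset":[[0,0,0],[0,0,0],[0,0,0],[0,0,0],[0,0,0],[0,0,0],[0,0,0],[0,0,0]],"turn":[[0,0,0],[0,0,0],[0,0,0],[0,0,0],[0,0,0],[0,0,0],[0,0,0],[0,0,0]]}' 65
python3 -m pendant '{"offset":[[0,-0.05,0],[0,-0.15,0],[0,-0.3,0],[0,-0.5,0],[0,-0.7,0],[0,-0.85,0],[0,-0.85,0],[0,-0.85,0]],"turn":[[0,0,0],[0,0,0],[0,0,0],[0,0,0],[0,0,0],[0,0,0],[0,0,0],[0,0,0]]}'
python3 - <<'E'
from h import *
p,d,m=snap("scene"); X=pts(d,m); q=X.reshape(-1,3)[d.ravel()>0]
c=q[:,:2]-[.465,.241]; th=np.radians(-4); u=np.array([np.cos(th),np.sin(th)]); v=np.array([-u[1],u[0]])
a=c@u*1000;b=c@v*1000;z=q[:,2]*1000
for z0 in range(70,160,10):
    k=(abs(a)<40)&(abs(b)<100)&(z>z0)&(z<z0+10)
    if k.sum()>5: print(z0,k.sum(),"a",np.round(np.percentile(a[k],[1,50,99])),"b",np.round(np.percentile(b[k],[1,99])),"zmax",z[k].max())
for nm,x,y in(("blue",.48,-.337),("red",.453,-.083)):
    k=(X[...,2]>.118)&(X[...,2]<.145)&(np.hypot(X[...,0]-x,X[...,1]-y)<.1)
    print(nm,k.sum(),cv2.minAreaRect(X[k][:,:2].astype(np.float32)*1000))
save("pics/d1.png",p[20:300,60:],1.7)
E
```

```text
clock: 11.95
position: [0.4658, 0.2424, 0.0938]
ee_rot: [0.707, -0.025, 0.026, -0.707]
ft_force: [-0.1, -0.2, 0.2]
grip_width: 0.648
clock: 12.95
position: [0.4654, 0.2422, 0.2636]
ee_rot: [0.707, -0.025, 0.026, -0.707]
ft_force: [-0.8, 0.4, -0.9]
grip_width: 0.653
70 249 a [-27.   7.  26.] b [-73.  74.] zmax 79.97228297688949
80 141 a [2. 7. 9.] b [-59.  58.] zmax 89.80962730770338
90 151 a [4. 7. 9.] b [-59.  58.] zmax 99.9261782584287
100 156 a [4. 7. 9.] b [-59.  57.] zmax 109.96676521146428
110 164 a [3. 7. 9.] b [-59.  58.] zmax 119.99697932531392
120 162 a [ 4.  7. 10.] b [-59.  58.] zmax 129.9708537810444
130 381 a [-9.  2.  9.] b [-59.  57.] zmax 139.63724687920885
blue 481 ((522.8052368164062, -328.65545654296875), (108.5793228149414, 119.90164184570312), 10.221101760864258)
red 453 ((450.7237243652344, -83.66226959228516), (120.05255889892578, 19.734432220458984), 88.48619842529297)
```

View pics/d1.png

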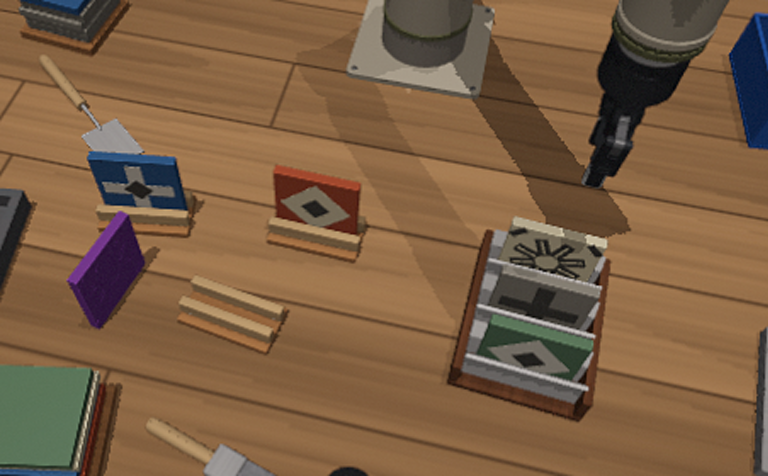

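The star tile (crop ≈(550,245)) stands upright in the near slot, level with its neighbours. The gripper is clear and red is unmoved. The blue reading picked up a bit of the purple tile. Before handing in, I'll check the star's top height against its neighbours and re-measure blue.

```bash
python3 - <<'E'
from h import *
p,d,m=snap("scene"); X=pts(d,m)
for nm,x,y,r in(("star",.465,.242,.03),("grey",.54,.237,.03),("green",.615,.231,.03)):
    k=(X[...,2]>.125)&(X[...,2]<.15)&(np.hypot(X[...,0]-x,X[...,1]-y)<r); print(nm,k.sum(),np.round(np.percentile(X[k][:,2],[50,90])*1000,1))
k=(X[...,2]>.118)&(X[...,2]<.145)&(np.hypot(X[...,0]-.48,X[...,1]+.337)<.075); print("blue",cv2.minAreaRect(X[k][:,:2].astype(np.float32)*1000)[:2])
manip.hand_in()
E
```

```text
star 228 [134.8 137. ]
grey 222 [131.4 133.2]
green 240 [131.4 133.5]
blue ((478.3733825683594, -336.90692138671875), (19.64555549621582, 118.84381866455078))
the job is handed in; nothing more can be done
```

The star tile is in the slot with the yellow strip, standing upright. The gripper is released and clear of everything, and I handed the job in at about 13 s of the 42 s allowed. I gripped the tile near its top edge, lifted it straight out of its stand, carried it over the other tiles and lowered it in small steps.

**Seating:** Contact came at TCP z 0.0938, against 0.0935 expected, with about +10 N upward at the wrist. The tile did not visibly move when I let go.

**Last checks:**
- **Position:** depth readings put the tile about 1 mm off the slot centre seen from above. The face is equally far forward at every height, so it is vertical.
- **Height:** the star tile's top reads 134.8 mm and the neighbouring tiles 131.4 mm. The task gives a 4 mm difference (120 mm against 116 mm above the strip), so this fits a tile fully home.
- **Other tiles:** red and blue are within about 1 mm of where they started. The purple look-alike was not touched.

One check disagreed at first: the first blue reading after the placing was wrong because it included part of the purple tile. The narrower re-measurement agreed with the start.

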